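# Complete the three-ball mount of the diffractometer stage

## Task

One of the three large steel balls already sits in the square aluminium base plate. Pick up the other two large balls from the black tray and set them into the plate's two empty dimples, one in each, so that all three are seated and lie still. Lower each ball into its dimple rather than dropping it. The small ball and the flat-topped round weight in the tray do not belong in the plate.

Things in the scene. Friction and masses are not known exactly. Their poses are not given: they have to be found in the camera images.
- ball_a_center (a point): One of the two large balls to move: a plain steel ball, 44 mm in diameter, about 0.35 kg; this point is its centre. It lies loose on the floor (4 mm above the table) of a shallow black tray, 280 mm square, rim 9 mm high; its centre is 26 mm above the table. Also in the tray, at least 95 mm off: the other large ball, a 26 mm steel ball and a flat-topped steel weight (42 mm wide, 28 mm high).
- ball_b_center (a point): The other large ball to move: a plain steel ball, 44 mm in diameter, about 0.35 kg; this point is its centre. It starts loose in the same tray. Either ball may go into either empty dimple. A ball's orientation means nothing.
- ball_c_center (a point): The third large ball: a plain steel ball, 44 mm in diameter, about 0.35 kg; this point is its centre. It already sits loose in its dimple of the base plate and must still be seated there at the end.
- base: Square aluminium plate, 160 x 160 x 20 mm, fixed flat on the table at any yaw. Origin: centre of its underside; z up, x and y along its sides. Three round dimples in its top, 26 mm wide, 8 mm deep, at x, y = 54, 0 mm (ball c in it), -27, 46.8 and -27, -46.8 mm (empty). A seated ball rests on the rim, its centre 37.7 mm above the table (42 mm if on the flat top).
There are look-alikes about, which are no part of the job. What is shaped like the part that bears ball_a_center but orange is not meant.

How it is judged:
By the outcome, as a careful person would: the job done as asked, in the order asked, and still so for the second after the job is handed in, with the robot touching nothing.
It also fails if it takes over 64 s, if anything falls off the work surface, if the arm or the gripper's body presses on something with over 40 N, if the wrist force passes 120 N, or if a joint passes its speed limit or range.

## Robot

A 6-joint arm with a two-finger parallel gripper is mounted at the origin on the work surface. World frame = base frame: x ahead of the robot, y to its left, z up, the work surface at z = 0. Lengths are in m, angles in rad, forces in N, time in s.
With the tool pointing down it reaches from about 0.25 to 0.775 m from the base axis. Payload 4 kg.
Tool frame: the origin (TCP) lies at the very end of the fingers, on their centre line; the grasp point (between the pads) lies 19 mm behind it (pinch_z is the distance from the TCP to the grasp point, in m); x points along the fingers, z is the direction in which the jaws open and shut, and the axes are right-handed (so a half turn about x gives the same grasp; the last joint's range is limited). The gripper opens to 85 mm and grips with 20 to 120 N. Pads are 22 mm wide; open, the fingers measure 114 mm over their backs; the gripper's body (76 mm by 85 mm) begins 54 mm behind the grasp point. The pads swing forward as they close: fully open they stand 13 mm farther back than shut.
Start: joints at [1.069, 0.087, 1.371, -0, 1.684, -0.103], TCP at [0.214, 0.507, 0.231] pointing down, gripper open.
Joint ranges: [-3.1, 3.1], [-0.76, 2.03], [0.27, 2.55], [-1.08, 4.22], [0.17, 2.65], [-2.57, 2.57]. Speed limits (rad/s): [2.79, 2.79, 3.14, 3.14, 3.14, 3.14].

## Interface

Orientations are given as a unit quaternion [w, x, y, z].
In Python, from workcell import sense, camera, hand_in, pinch_z gives the robot as it stands. The module is installed in compiled form; this text tells all that it offers.
- The arm moves only by the shell command python3 -m creep 'ROWS' [FORCE]. ROWS is JSON, a list of rows, each an object of numbers: "wx", "wy", "wz": the turn, a rotation vector about the tool's x, y, z in rad; "tx", "ty", "tz": the shift along the tool's x, y, z in m; "hand": the opening in per cent of the stroke, from 0 (shut) to 100 (fully open). A call has 1 to 10 rows; each row is the pose to reach, as a shift and turn from the pose commanded when the call began, along the tool's axes at that moment; what a row does not reach only later rows make up. A row lasts 1/8 s, in which the tool goes at most 62.5 mm and 10.7 degrees, less where a joint would pass 70% of its speed; a pose out of reach is approached as far as the arm can. A call with a gripper value outside its range is refused whole. The fingers move at their own pace and stop on an object; FORCE is the grip in N (left out, the last holds). Time passes only in rows, so rows that repeat a pose let the fingers close. It gives the time, the measured TCP pose, the force and the opening at its end, in the units of the state.
- sense(): the state, without advancing time (a new reading comes with each control period).
- camera(name): name is "scene" or "top" or "wrist"; returns a dict with "img" (480x640x3 uint8, blue, green, red), "depth" (480x640 float32, m along the optical axis (not along the pixel's ray), 0 where there is no reading), "fov_y" (degrees; the focal length in pixels is half the picture's height over the tangent of half this angle, whatever the lens; pixels are square), "cx", "cy" (the principal point, pixels), "R" (3x3) and "t" (3): a world point X has camera coordinates R X + t. Camera axes: x right, y down, z forward; pixel columns grow to the right and rows downward; lengths in m; the calibration is good to about 2 mm. A picture is of the moment at which its call begins.
- hand_in(): hands the job in, once; it reports no verdict.
The state is a dict: "t": time; "joint_positions": joint angles; "joint_velocities": joint speeds; "effort": joint torques, N m; "tool_pos": TCP position; "tool_rot": TCP orientation; "ft_force": force on the tool from outside, world axes, zero at the start; "ft_torque": the same for the moment, N m; "grip_width": finger opening in m.
Only numpy, scipy, OpenCV 4.12 (cv2) and the standard library are available. Lean on these libraries where they do the work, as an engineer would, in place of code of your own. Each camera call takes 0.05 s, during which the arm holds its last target.

## Working session

There is one attempt and no reset: what is moved stays moved. The work goes in short steps, Python scripts to look and compute and a shell command to move; the robot and the scene stay as the last step left them, time stands still between calls to the robot, and variables do not carry over. Pictures are saved under pics/ and viewed, and the job is handed in when it is done.

```bash
mkdir -p pics; ls
python3 - <<'E'
from workcell import sense,camera,pinch_z
import cv2,numpy as np
s=sense()
print({k:np.round(v,4).tolist() for k,v in s.items()},pinch_z)
for n in ("top","scene"):
    c=camera(n); cv2.imwrite(f"pics/{n}1.png",c["img"]); np.savez(f"pics/{n}1.npz",**c)
    print(n,c["fov_y"],c["cx"],c["cy"],np.round(c["R"],4).tolist(),np.round(c["t"],4).tolist())
E
```

```text
pics
{'t': 0.0, 'joint_positions': [1.0689, 0.088, 1.3723, -0.0, 1.6836, -0.1031], 'joint_velocities': [-0.001, 0.0009, 0.0017, 0.001, -0.0005, 0.0015], 'effort': [-0.0003, -35.1873, -31.3268, -0.0002, 0.011, 0.0], 'tool_pos': [0.2133, 0.5064, 0.2301], 'tool_rot': [0.5884, -0.3914, 0.5898, 0.3907], 'ft_force': [-0.7562, -0.0262, -0.0768], 'ft_torque': [0.0129, 0.0283, -0.0016], 'grip_width': 0.0855} 0.0187
top 54.76635993034049 320.42030302687243 240.46812324535944 [[-0.0153, -0.9999, -0.0052], [-0.9813, 0.016, -0.1918], [0.1919, 0.0022, -0.9814]] [0.0096, 0.516, 0.8326]
scene 55.3864782675297 327.26037522364476 238.67862855377518 [[0.3694, 0.9291, 0.0173], [0.5189, -0.1908, -0.8333], [-0.7709, 0.3168, -0.5526]] [-0.1785, -0.2268, 1.2454]
```

View pics/top1.png

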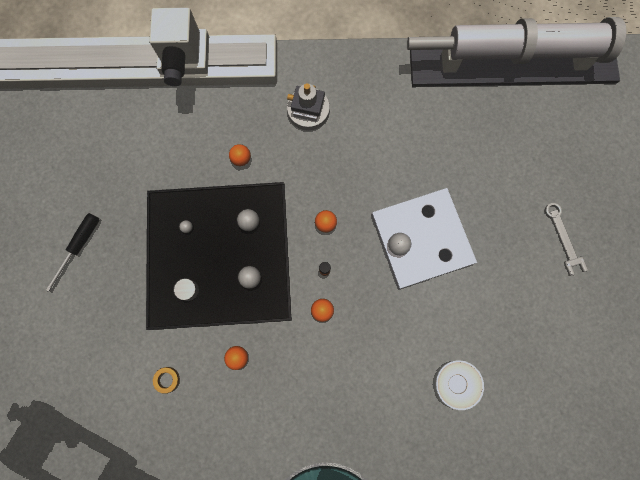

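View pics/scene1.png

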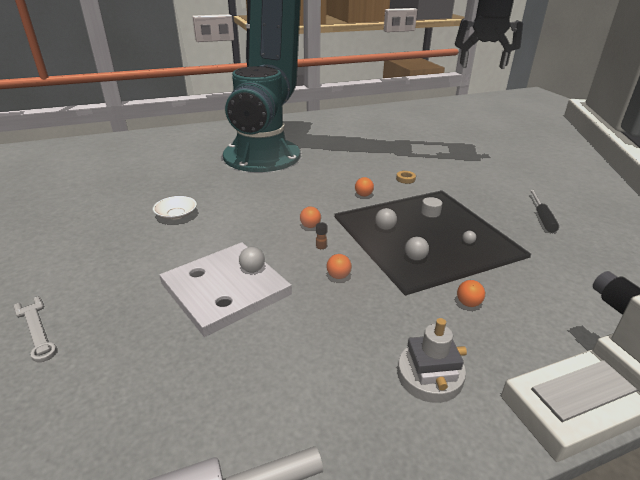

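The top view shows the candidates. There are two large grey balls in the tray at (248,220) and (249,277), a small ball at (186,227), and the flat weight at (184,289). The plate's ball is at (400,244) and the empty dimples are at (428,211) and (445,255). The orange balls are look-alikes. The two large grey ones in the tray fit the description, and I'll measure them and check a crop.

```bash
cat > h.py <<'E'
import numpy as np,cv2
from scipy.optimize import least_squares
from scipy.spatial.transform import Rotation as Ro
def K(c): return 240/np.tan(np.radians(c["fov_y"])/2)
def ray(c,u,v,z):
    f=K(c);R=np.array(c["R"]);t=np.array(c["t"])
    d=R.T@np.array([(u-c["cx"])/f,(v-c["cy"])/f,1]);o=-R.T@t
    return o+d*(z-o[2])/d[2]
def proj(c,X):
    q=np.array(c["R"])@X+np.array(c["t"]);f=K(c);return q[0]/q[2]*f+c["cx"],q[1]/q[2]*f+c["cy"]
def cloud(c):
    f=K(c);v,u=np.mgrid[:480,:640];d=c["depth"]
    P=np.stack([(u-c["cx"])/f*d,(v-c["cy"])/f*d,d],-1)
    W=(P-np.array(c["t"]))@np.array(c["R"]); W[d==0]=np.nan
    return W
def load(n): return dict(np.load(f"pics/{n}.npz"))
def ballfit(W,xy,zmin,r=.022,win=.03):
    m=(np.hypot(W[...,0]-xy[0],W[...,1]-xy[1])<win)&(W[...,2]>zmin)
    P=W[m]
    s=least_squares(lambda p:np.linalg.norm(P-p,axis=1)-r,[*xy,zmin+.01],loss="soft_l1",f_scale=.001)
    return s.x,len(P),np.sqrt(np.mean(s.fun**2))
E
python3 - <<'E'
from h import *
c=load("top1");W=cloud(c);cs=load("scene1");Ws=cloud(cs)
img=c["img"];hsv=cv2.cvtColor(img,cv2.COLOR_BGR2HSV)
for n,(u,v,z) in dict(A=(248,220,.026),B=(249,277,.026),small=(186,227,.017),C=(400,244,.0377)).items():
    x=ray(c,u,v,z)
    # depth-based height mask
    for nm,WW in(("top",W),("scene",Ws)):
        try: print(n,nm,np.round(x,4),[np.round(q,4) for q in ballfit(WW,x[:2],z-.004 if n!="C" else .028,.013 if n=="small" else .022)])
        except Exception as e: print(n,nm,e)
# contour centres
t=cv2.cvtColor(img,cv2.COLOR_BGR2GRAY)
m=((t>60)).astype(np.uint8); m2=np.zeros_like(m); m2[192:322,155:282]=m[192:322,155:282]
for k in cv2.findContours(m2,0,2)[0]:
    if cv2.contourArea(k)>30:
        (u,v),r=cv2.minEnclosingCircle(k);print("tray blob",round(u,1),round(v,1),round(r,1),ray(c,u,v,.026).round(4))
# dimples
m=((t<70)).astype(np.uint8); m2=np.zeros_like(m); m2[195:280,380:470]=m[195:280,380:470]
for k in cv2.findContours(m2,0,2)[0]:
    if cv2.contourArea(k)>40:
        (u,v),s,a=cv2.fitEllipse(k);print("dimple",round(u,1),round(v,1),s,ray(c,u,v,.02).round(4))
# plate
m=((t>150)).astype(np.uint8); m2=np.zeros_like(m); m2[180:295,365:485]=m[180:295,365:485]
k=max(cv2.findContours(m2,0,2)[0],key=cv2.contourArea)
b=cv2.boxPoints(cv2.minAreaRect(k));Q=np.array([ray(c,*p,.02) for p in b]);print(Q.round(4),Q.mean(0).round(4),np.linalg.norm(Q-np.roll(Q,1,0),axis=1).round(4))
cr=img[180:335,140:485];cv2.imwrite("pics/crop1.png",cv2.resize(cr,None,fx=2.3,fy=2.3,interpolation=2))
R=Ro.from_quat([.5884,-.3914,.5898,.3907],scalar_first=True).as_matrix();print(R.round(3))
E
```

```text
A top [0.5643 0.144  0.026 ] [array([0.5649, 0.1444, 0.0262]), np.int64(385), np.float64(0.0012)]
A scene [0.5643 0.144  0.026 ] [array([0.5647, 0.1439, 0.0258]), np.int64(395), np.float64(0.0011)]
B top [0.4512 0.1404 0.026 ] [array([0.4516, 0.1402, 0.0261]), np.int64(411), np.float64(0.001)]
B scene [0.4512 0.1404 0.026 ] [array([0.4517, 0.1399, 0.0257]), np.int64(313), np.float64(0.0012)]
small top [0.5542 0.2688 0.017 ] [array([0.5557, 0.2694, 0.0175]), np.int64(137), np.float64(0.0013)]
small scene [0.5542 0.2688 0.017 ] [array([0.5558, 0.2691, 0.0169]), np.int64(127), np.float64(0.0011)]
C top [ 0.509  -0.1518  0.0377] [array([ 0.5099, -0.1506,  0.0378]), np.int64(403), np.float64(0.0011)]
C scene [ 0.509  -0.1518  0.0377] [array([ 0.5094, -0.151 ,  0.0376]), np.int64(499), np.float64(0.001)]
tray blob 184.2 288.8 11.1 [0.4304 0.2646 0.026 ]
tray blob 248.7 276.6 11.0 [0.4519 0.141  0.026 ]
tray blob 185.1 225.9 6.2 [0.5544 0.2679 0.026 ]
tray blob 247.5 219.4 10.8 [0.5655 0.145  0.026 ]
dimple 444.7 254.7 (10.963829040527344, 12.243053436279297) [ 0.4896 -0.2411  0.02  ]
dimple 427.8 211.0 (10.769998550415039, 11.953737258911133) [ 0.5784 -0.2134  0.02  ]
[[ 0.5789 -0.1025  0.02  ]
 [ 0.6315 -0.2625  0.02  ]
 [ 0.4746 -0.3023  0.02  ]
 [ 0.4253 -0.1471  0.02  ]] [ 0.5276 -0.2036  0.02  ] [0.1599 0.1683 0.1618 0.1628]
[[-0.001 -0.922  0.388]
 [-0.002  0.388  0.922]
 [-1.     0.    -0.002]]
```

View pics/crop1.png

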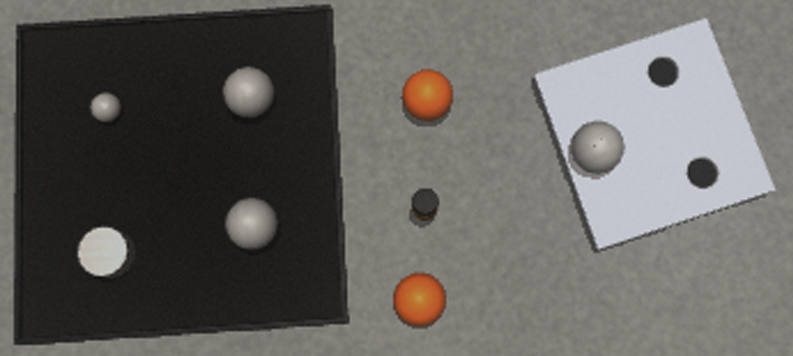

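The crop confirms it: the two large grey balls in the tray are A (0.5648, 0.1442) and B (0.4517, 0.1400). Fitted radius and height agree in both views. The dimples are 93 mm apart against 93.6 mm expected. The tool axes are level, so pure shifts with constant yaw will do. Next I work out the shift to a point above A.

```bash
cat > d.py <<'E'
import sys,numpy as np
from workcell import sense
from scipy.spatial.transform import Rotation as Ro
s=sense();R=Ro.from_quat(s["tool_rot"],scalar_first=True).as_matrix()
d=np.array([float(x) for x in sys.argv[1:4]])-s["tool_pos"]
print("pos",np.round(s["tool_pos"],4),"x-axis",R[:,0].round(4),"yaw z",R[:,2].round(4),"shift t",(R.T@d).round(4),"j",np.round(s["joint_positions"],3),"F",np.round(s["ft_force"],2),"g",round(float(s["grip_width"]),4),"t",s["t"])
E
python3 d.py .5648 .1442 .12
python3 - <<'E'
from h import *
# dimple procrustes
M=np.array([[.054,0],[-.027,.0468],[-.027,-.0468]])
C=np.array([.5097,-.1508]);D=[np.array([.4896,-.2411]),np.array([.5784,-.2134])]
for o in(D,D[::-1]):
    P=np.array([C,*o]);c=P.mean(0);U,S,V=np.linalg.svd(M.T@(P-c));r=V.T@U.T
    print(np.linalg.det(r),((r@M.T).T+c).round(4),((r@M.T).T+c-P).round(4))
E
```

```text
pos [0.2133 0.5064 0.2302] x-axis [-0.001  -0.0018 -1.    ] yaw z [ 0.3883  0.9215 -0.0021] shift t [ 0.1105 -0.4646 -0.1971] j [ 1.069  0.088  1.372  0.     1.684 -0.103] F [ 0.23 -0.63 -0.28] g 0.0854 t 0.1
1.0000000000000004 [[ 0.5097 -0.1503]
 [ 0.4894 -0.2416]
 [ 0.5786 -0.2135]] [[-0.      0.0005]
 [-0.0002 -0.0005]
 [ 0.0002 -0.0001]]
-0.9999999999999999 [[ 0.5097 -0.1503]
 [ 0.5786 -0.2135]
 [ 0.4894 -0.2416]] [[-0.      0.0005]
 [ 0.0002 -0.0001]
 [-0.0002 -0.0005]]
```

```bash
python3 -m creep '[{"tx":0.011,"ty":-0.0465,"tz":-0.0197,"hand":100},{"tx":0.022,"ty":-0.093,"tz":-0.0394,"hand":100},{"tx":0.033,"ty":-0.1395,"tz":-0.059,"hand":100},{"tx":0.044,"ty":-0.186,"tz":-0.079,"hand":100},{"tx":0.055,"ty":-0.2325,"tz":-0.0985,"hand":100},{"tx":0.066,"ty":-0.279,"tz":-0.118,"hand":100},{"tx":0.077,"ty":-0.3255,"tz":-0.138,"hand":100},{"tx":0.088,"ty":-0.372,"tz":-0.158,"hand":100},{"tx":0.1,"ty":-0.42,"tz":-0.178,"hand":100},{"tx":0.11,"ty":-0.4646,"tz":-0.1971,"hand":100}]' 20; python3 d.py .5648 .1442 .0135
```

```text
pos [0.2133 0.5064 0.2302] x-axis [-0.001  -0.0018 -1.    ] yaw z [ 0.3883  0.9215 -0.0021] shift t [ 0.217  -0.4646 -0.1969] j [ 1.069  0.088  1.372  0.     1.684 -0.103] F [ 0.23 -0.63 -0.28] g 0.0854 t 0.1invalid input
```

```bash
python3 -m creep '[{"wx":0,"wy":0,"wz":0,"tx":0.011,"ty":-0.0465,"tz":-0.0197,"hand":100}]' ; python3 d.py .5648 .1442 .0135
```

```text
t: 0.22
tool_pos: [0.2477, 0.472, 0.2203]
tool_rot: [0.588, -0.392, 0.588, 0.393]
ft_force: [0.7, -0.9, -0.0]
grip_width: 0.0855
pos [0.2477 0.472  0.2203] x-axis [-0.      0.0015 -1.    ] yaw z [0.3836 0.9235 0.0013] shift t [ 0.2063 -0.4187 -0.1813] j [ 9.810e-01  5.100e-02  1.431e+00  1.000e-03  1.658e+00 -1.960e-01] F [ 0.69 -0.9  -0.03] g 0.0855 t 0.225
```

```bash
python3 -m creep '[{"wx":0,"wy":0,"wz":0,"tx":0.01,"ty":-0.05,"tz":-0.02,"hand":100},{"wx":0,"wy":0,"wz":0,"tx":0.02,"ty":-0.1,"tz":-0.04,"hand":100},{"wx":0,"wy":0,"wz":0,"tx":0.035,"ty":-0.15,"tz":-0.06,"hand":100},{"wx":0,"wy":0,"wz":0,"tx":0.05,"ty":-0.2,"tz":-0.08,"hand":100},{"wx":0,"wy":0,"wz":0,"tx":0.06,"ty":-0.25,"tz":-0.105,"hand":100},{"wx":0,"wy":0,"wz":0,"tx":0.07,"ty":-0.3,"tz":-0.13,"hand":100},{"wx":0,"wy":0,"wz":0,"tx":0.08,"ty":-0.35,"tz":-0.155,"hand":100},{"wx":0,"wy":0,"wz":0,"tx":0.09,"ty":-0.4,"tz":-0.175,"hand":100},{"wx":0,"wy":0,"wz":0,"tx":0.1,"ty":-0.4185,"tz":-0.181,"hand":100},{"wx":0,"wy":0,"wz":0,"tx":0.1,"ty":-0.4185,"tz":-0.181,"hand":100}]' 20; python3 d.py .5648 .1442 .0135
python3 - <<'E'
from workcell import camera
import cv2,numpy as np
c=camera("wrist");cv2.imwrite("pics/w1.png",c["img"]);np.savez("pics/w1.npz",**c)
E
```

```text
t: 1.48
tool_pos: [0.5636, 0.1407, 0.1184]
tool_rot: [0.588, -0.39, 0.591, 0.391]
ft_force: [-0.4, 0.7, -1.0]
grip_width: 0.0853
pos [0.5636 0.1407 0.1184] x-axis [-3.9e-03  1.0e-04 -1.0e+00] yaw z [ 0.39    0.9208 -0.0015] shift t [ 1.049e-01 -1.000e-04  3.900e-03] j [ 1.470e-01  2.060e-01  1.463e+00  1.000e-03  1.477e+00 -1.024e+00] F [-0.37  0.67 -0.99] g 0.0853 t 1.475
```

View pics/w1.png

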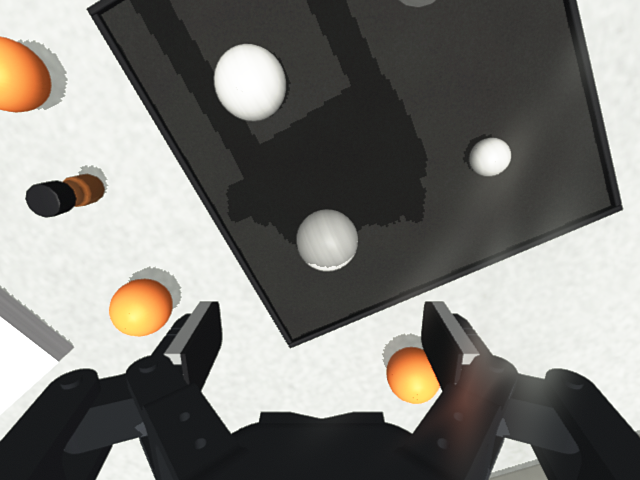

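The wrist view shows ball A at (327,240) between the fingers, ball B at (250,82) and the small ball at (490,156). I'll check A in this view's depth.

```bash
python3 - <<'E'
from h import *
c=load("w1");W=cloud(c)
for xy in((.5648,.1442),(.4517,.14)): print(ballfit(W,xy,.022))
print(ray(c,327,240,.026),ray(c,250,82,.026))
E
for i in 1 2 3; do python3 d.py .5648 .1442 .0135;done
```

```text
(array([0.54080712, 0.15475274, 0.19385936]), 18343, np.float64(0.05304487962151377))
(array([0.45058347, 0.13902316, 0.0276863 ]), 4329, np.float64(0.0005182822706751209))
[0.56479819 0.14300066 0.026     ] [0.4494316  0.13881147 0.026     ]
pos [0.5633 0.1417 0.1193] x-axis [-2.8e-03  6.0e-04 -1.0e+00] yaw z [ 3.886e-01  9.214e-01 -6.000e-04] shift t [ 0.1058 -0.0008  0.0029] j [ 1.480e-01  2.040e-01  1.463e+00  1.000e-03  1.477e+00 -1.023e+00] F [-1.07 -0.09 -0.13] g 0.0857 t 1.525
pos [0.5633 0.1417 0.1193] x-axis [-2.8e-03  6.0e-04 -1.0e+00] yaw z [ 3.886e-01  9.214e-01 -6.000e-04] shift t [ 0.1058 -0.0008  0.0029] j [ 1.480e-01  2.040e-01  1.463e+00  1.000e-03  1.477e+00 -1.023e+00] F [-1.07 -0.09 -0.13] g 0.0857 t 1.525
pos [0.5633 0.1417 0.1193] x-axis [-2.8e-03  6.0e-04 -1.0e+00] yaw z [ 3.886e-01  9.214e-01 -6.000e-04] shift t [ 0.1058 -0.0008  0.0029] j [ 1.480e-01  2.040e-01  1.463e+00  1.000e-03  1.477e+00 -1.023e+00] F [-1.07 -0.09 -0.13] g 0.0857 t 1.525
```

```bash
python3 -m creep '[{"wx":0,"wy":0,"wz":0,"tx":0.03,"ty":-0.0005,"tz":0.002,"hand":100},{"wx":0,"wy":0,"wz":0,"tx":0.06,"ty":-0.0005,"tz":0.002,"hand":100},{"wx":0,"wy":0,"wz":0,"tx":0.085,"ty":-0.0005,"tz":0.002,"hand":100},{"wx":0,"wy":0,"wz":0,"tx":0.1,"ty":-0.0005,"tz":0.002,"hand":100},{"wx":0,"wy":0,"wz":0,"tx":0.105,"ty":-0.0005,"tz":0.002,"hand":100},{"wx":0,"wy":0,"wz":0,"tx":0.105,"ty":-0.0005,"tz":0.002,"hand":100}]' 20; python3 d.py .5648 .1442 .0135
python3 - <<'E'
from workcell import camera
import cv2,numpy as np
c=camera("wrist");cv2.imwrite("pics/w2.png",c["img"]);np.savez("pics/w2.npz",**c)
E
python3 d.py .5648 .1442 .0135
```

```text
t: 2.28
tool_pos: [0.5656, 0.1435, 0.016]
tool_rot: [0.589, -0.391, 0.589, 0.391]
ft_force: [0.0, -0.2, 0.2]
grip_width: 0.0855
pos [0.5656 0.1435 0.016 ] x-axis [ 1.e-03  3.e-04 -1.e+00] yaw z [3.877e-01 9.218e-01 7.000e-04] shift t [0.0025 0.001  0.0003] j [ 0.151  0.297  1.568  0.     1.276 -1.021] F [ 0.01 -0.17  0.24] g 0.0855 t 2.275
pos [0.566  0.1434 0.0165] x-axis [ 1.9e-03  4.0e-04 -1.0e+00] yaw z [0.3879 0.9217 0.0011] shift t [0.003  0.0014 0.0002] j [ 0.151  0.296  1.567  0.     1.276 -1.021] F [-0.52 -0.49  0.48] g 0.0853 t 2.325
```

View pics/w2.png

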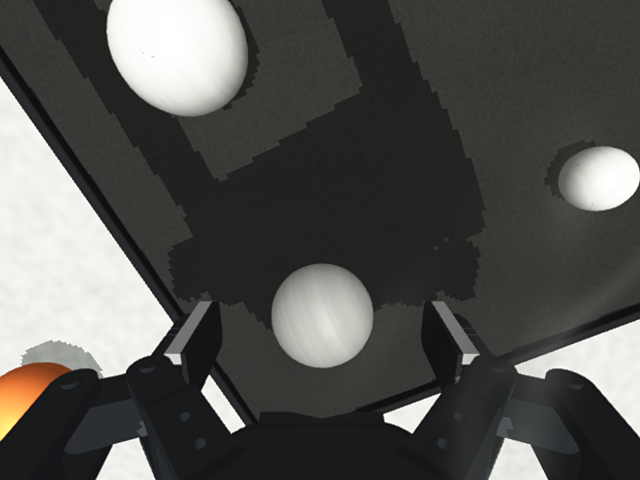

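Ball A is at (322,315), centred between the pads. Lower 2 mm and close.

```bash
python3 -m creep '[{"wx":0,"wy":0,"wz":0,"tx":0.002,"ty":0.001,"tz":0,"hand":100},{"wx":0,"wy":0,"wz":0,"tx":0.002,"ty":0.001,"tz":0,"hand":60},{"wx":0,"wy":0,"wz":0,"tx":0.002,"ty":0.001,"tz":0,"hand":30},{"wx":0,"wy":0,"wz":0,"tx":0.002,"ty":0.001,"tz":0,"hand":30},{"wx":0,"wy":0,"wz":0,"tx":0.002,"ty":0.001,"tz":0,"hand":30},{"wx":0,"wy":0,"wz":0,"tx":0.002,"ty":0.001,"tz":0,"hand":30},{"wx":0,"wy":0,"wz":0,"tx":0.002,"ty":0.001,"tz":0,"hand":30}]' 40; python3 d.py .5648 .1442 .0135
python3 - <<'E'
from workcell import camera
import cv2,numpy as np
c=camera("wrist");cv2.imwrite("pics/w3.png",c["img"]);np.savez("pics/w3.npz",**c)
E
```

```text
t: 3.2
tool_pos: [0.565, 0.1436, 0.0139]
tool_rot: [0.59, -0.391, 0.589, 0.391]
ft_force: [1.6, 0.4, 5.1]
grip_width: 0.0419
pos [0.565  0.1436 0.0139] x-axis [ 1.4e-03  5.0e-04 -1.0e+00] yaw z [0.3883 0.9215 0.001 ] shift t [0.0004 0.0005 0.0005] j [ 0.151  0.298  1.572  0.     1.271 -1.021] F [1.58 0.39 5.05] g 0.0419 t 3.2
```

View pics/w3.png

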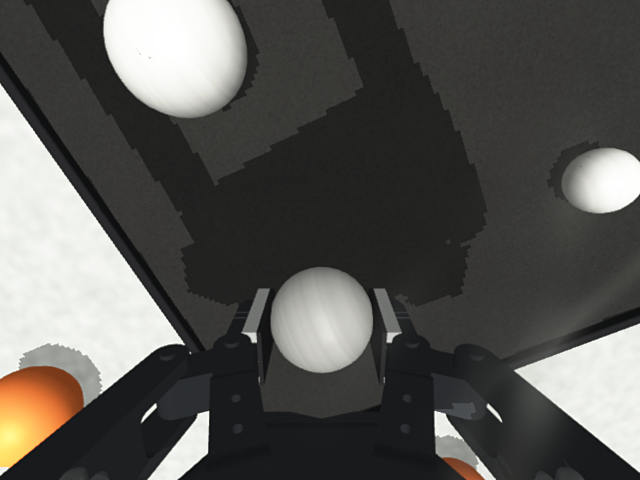

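Run:
```python
from h import *
from workcell import sense
s=sense();print(np.round(s["tool_pos"],4),s["ft_force"],s["grip_width"])
R=Ro.from_quat(s["tool_rot"],scalar_first=True).as_matrix()
for n in("w2","w3"):
    c=load(n);W=cloud(c);T=(W-np.array([.565,.1437,.0139]))@R
    for u,v in((267,292),(258,320),(263,375),(377,292),(390,320),(383,375),(213,305),(200,330),(216,335),(322,318),(322,345)) if n=="w3" else ((216,305),(205,315),(180,360),(215,335),(428,305),(440,320),(465,358),(322,310)):
        print(n,u,v,c["depth"][v,u].round(4),"tool",T[v,u].round(4))
    print(c["t"]@c["R"]*-1)
cv2.imwrite("pics/w3c.png",cv2.resize(load("w3")["img"][250:420,190:450],None,fx=3,fy=3,interpolation=2))
c=load("w3");W=cloud(c)
m=np.zeros((480,640),bool);m[275:365,285:360]=1;P=W[m]
s=least_squares(lambda p:np.linalg.norm(P-p,axis=1)-.022,[.565,.144,.026],loss="soft_l1",f_scale=.001);print(s.x)
```

```text
[0.565  0.1436 0.014 ] [-0.72790915  1.09793756  4.70154305] 0.041485331077062135
w2 216 305 0.1415 tool [-0.0211  0.0088 -0.044 ]
w2 205 315 0.1297 tool [-0.0327  0.0111 -0.0446]
w2 180 360 0.1091 tool [-0.0552  0.0086 -0.0455]
w2 215 335 0.139 tool [-0.027  -0.0014 -0.0437]
w2 428 305 0.1399 tool [-0.0225  0.0096  0.0417]
w2 440 320 0.127 tool [-0.0356  0.0108  0.0421]
w2 465 358 0.1085 tool [-0.0555  0.0096  0.0436]
w2 322 310 0.13 tool [-0.0319  0.0128 -0.001 ]
[0.49104632 0.17335933 0.16066081]
w3 267 292 0.1473 tool [-0.0122  0.0117 -0.0244]
w3 258 320 0.1269 tool [-0.0337  0.0115 -0.0245]
w3 263 375 0.1245 tool [-0.0419 -0.006  -0.0223]
w3 377 292 0.1491 tool [-0.0105  0.0108  0.0225]
w3 390 320 0.1268 tool [-0.0338  0.0115  0.0236]
w3 383 375 0.126 tool [-0.0406 -0.007   0.0209]
w3 213 305 0.1715 tool [ 0.0077 -0.0057 -0.0548]
w3 200 330 0.1753 tool [ 0.0071 -0.0196 -0.0625]
w3 216 335 0.1771 tool [ 0.0078 -0.0229 -0.055 ]
w3 322 318 0.1271 tool [-0.0333  0.012  -0.0011]
w3 322 345 0.1278 tool [-0.0358  0.0022 -0.0011]
[0.49044635 0.17342098 0.15857065]Traceback (most recent call last):
  File "<stdin>", line 13, in <module>
    return func(*args, **kwargs)
    raise ValueError("Residuals are not finite in the initial point.")
ValueError: Residuals are not finite in the initial point.
```

View pics/w3c.png

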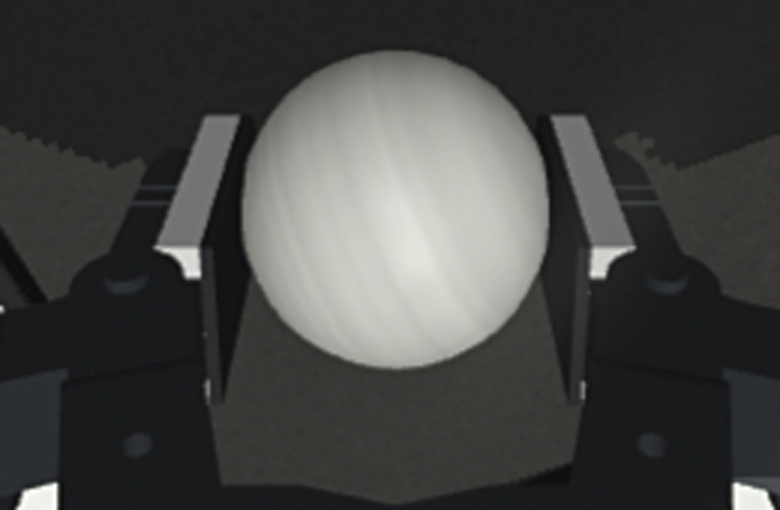

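The visible pad ends lie about 9 to 11 mm behind the TCP at this width, so the grip is only about 3 to 5 mm below the equator from the tip. I'll open, go 5 mm lower (TCP about 9 mm; when placing it would be about 20.7 mm, still clear of the plate) and close again.

```bash
python3 -m creep '[{"wx":0,"wy":0,"wz":0,"tx":0,"ty":0,"tz":0,"hand":70},{"wx":0,"wy":0,"wz":0,"tx":0,"ty":0,"tz":0,"hand":70},{"wx":0,"wy":0,"wz":0,"tx":0.003,"ty":0,"tz":0,"hand":70},{"wx":0,"wy":0,"wz":0,"tx":0.005,"ty":0,"tz":0,"hand":70},{"wx":0,"wy":0,"wz":0,"tx":0.005,"ty":0,"tz":0,"hand":55},{"wx":0,"wy":0,"wz":0,"tx":0.005,"ty":0,"tz":0,"hand":30},{"wx":0,"wy":0,"wz":0,"tx":0.005,"ty":0,"tz":0,"hand":30},{"wx":0,"wy":0,"wz":0,"tx":0.005,"ty":0,"tz":0,"hand":30},{"wx":0,"wy":0,"wz":0,"tx":0.005,"ty":0,"tz":0,"hand":30}]' 40; python3 d.py .5648 .1442 .0090
python3 - <<'E'
from workcell import camera
import cv2,numpy as np
c=camera("wrist");cv2.imwrite("pics/w4.png",c["img"][200:440,150:490]);np.savez("pics/w4.npz",**c)
E
```

```text
t: 4.38
tool_pos: [0.5645, 0.1435, 0.0084]
tool_rot: [0.589, -0.391, 0.589, 0.391]
ft_force: [-0.8, 0.3, -0.5]
grip_width: 0.042
pos [0.5645 0.1435 0.0084] x-axis [ 2.e-04  3.e-04 -1.e+00] yaw z [3.883e-01 9.215e-01 4.000e-04] shift t [-0.0006 -0.      0.0007] j [ 0.151  0.303  1.576  0.     1.262 -1.021] F [-0.81  0.35 -0.53] g 0.042 t 4.375
```

View pics/w4.png

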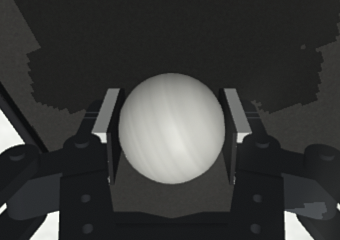

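The ball is between the pads with no side force. Lift.

```bash
python3 -m creep '[{"wx":0,"wy":0,"wz":0,"tx":-0.005,"ty":0,"tz":0,"hand":30},{"wx":0,"wy":0,"wz":0,"tx":-0.02,"ty":0,"tz":0,"hand":30},{"wx":0,"wy":0,"wz":0,"tx":-0.045,"ty":0,"tz":0,"hand":30},{"wx":0,"wy":0,"wz":0,"tx":-0.07,"ty":0,"tz":0,"hand":30},{"wx":0,"wy":0,"wz":0,"tx":-0.09,"ty":0,"tz":0,"hand":30},{"wx":0,"wy":0,"wz":0,"tx":-0.095,"ty":0,"tz":0,"hand":30},{"wx":0,"wy":0,"wz":0,"tx":-0.095,"ty":0,"tz":0,"hand":30}]' 40; python3 d.py .5786 -.2135 .1
python3 - <<'E'
from workcell import camera
import cv2,numpy as np
c=camera("wrist");cv2.imwrite("pics/w5.png",c["img"][200:440,150:490]);np.savez("pics/w5.npz",**c)
E
python3 d.py .5786 -.2135 .1
```

```text
t: 5.3
tool_pos: [0.5645, 0.1433, 0.1036]
tool_rot: [0.589, -0.391, 0.589, 0.391]
ft_force: [0.5, 0.7, -3.8]
grip_width: 0.042
pos [0.5645 0.1433 0.1036] x-axis [ 5.e-04  0.e+00 -1.e+00] yaw z [3.884e-01 9.215e-01 2.000e-04] shift t [ 0.0036 -0.1516 -0.3233] j [ 0.151  0.216  1.481 -0.     1.444 -1.021] F [ 0.47  0.73 -3.79] g 0.042 t 5.3
pos [0.564  0.1433 0.1027] x-axis [-1.2e-03 -2.0e-04 -1.0e+00] yaw z [ 3.883e-01  9.215e-01 -6.000e-04] shift t [ 0.0027 -0.152  -0.3231] j [ 0.151  0.217  1.482  0.     1.444 -1.021] F [-1.3  -0.28 -3.44] g 0.0421 t 5.35
```

View pics/w5.png

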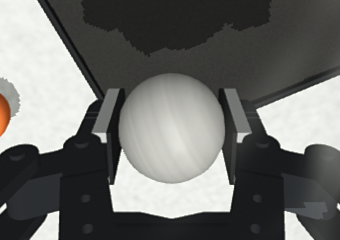

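Held: −3.5 N matches the ball's weight, and the ball has not moved in the jaws. Carry it to above dimple 1 (0.5786, −0.2135).

```bash
python3 -m creep '[{"wx":0,"wy":0,"wz":0,"tx":0,"ty":-0.009,"tz":-0.02,"hand":30},{"wx":0,"wy":0,"wz":0,"tx":0,"ty":-0.028,"tz":-0.06,"hand":30},{"wx":0,"wy":0,"wz":0,"tx":0,"ty":-0.0475,"tz":-0.1,"hand":30},{"wx":0,"wy":0,"wz":0,"tx":0,"ty":-0.068,"tz":-0.145,"hand":30},{"wx":0,"wy":0,"wz":0,"tx":0,"ty":-0.089,"tz":-0.19,"hand":30},{"wx":0,"wy":0,"wz":0,"tx":0,"ty":-0.11,"tz":-0.235,"hand":30},{"wx":0,"wy":0,"wz":0,"tx":0,"ty":-0.131,"tz":-0.28,"hand":30},{"wx":0,"wy":0,"wz":0,"tx":0,"ty":-0.146,"tz":-0.31,"hand":30},{"wx":0,"wy":0,"wz":0,"tx":0,"ty":-0.152,"tz":-0.323,"hand":30},{"wx":0,"wy":0,"wz":0,"tx":0,"ty":-0.152,"tz":-0.323,"hand":30}]' 40
python3 -m creep '[{"wx":0,"wy":0,"wz":0,"tx":0,"ty":0,"tz":0,"hand":30},{"wx":0,"wy":0,"wz":0,"tx":0,"ty":0,"tz":0,"hand":30}]'
python3 - <<'E'
from workcell import camera
import cv2,numpy as np
for k in("wrist","top","scene"):
    c=camera(k);cv2.imwrite(f"pics/{k}6.png",c["img"]);np.savez(f"pics/{k}6.npz",**c)
from h import *
c=load("scene6");W=cloud(c)
try: print(ballfit(W,(.5786,-.2135),.09,win=.022))
except Exception as e: print(e)
E
python3 d.py .5786 -.2135 .0265
```

```text
t: 6.6
tool_pos: [0.5786, -0.2133, 0.1021]
tool_rot: [0.589, -0.39, 0.59, 0.392]
ft_force: [-0.4, 0.3, -3.1]
grip_width: 0.042
t: 6.85
tool_pos: [0.5792, -0.2118, 0.1033]
tool_rot: [0.589, -0.391, 0.589, 0.392]
ft_force: [-0.6, 0.7, -4.1]
grip_width: 0.0425
(array([ 0.58898882, -0.21787965,  0.16217995]), 1362, np.float64(0.05902033596520306))
pos [ 0.5793 -0.2124  0.1035] x-axis [ 3.e-04  1.e-04 -1.e+00] yaw z [3.871e-01 9.220e-01 2.000e-04] shift t [ 0.077   0.0002 -0.0013] j [-0.443  0.29   1.39   0.     1.461 -1.617] F [ 0.56  0.74 -3.47] g 0.042 t 7.0
```

View pics/wrist6.png

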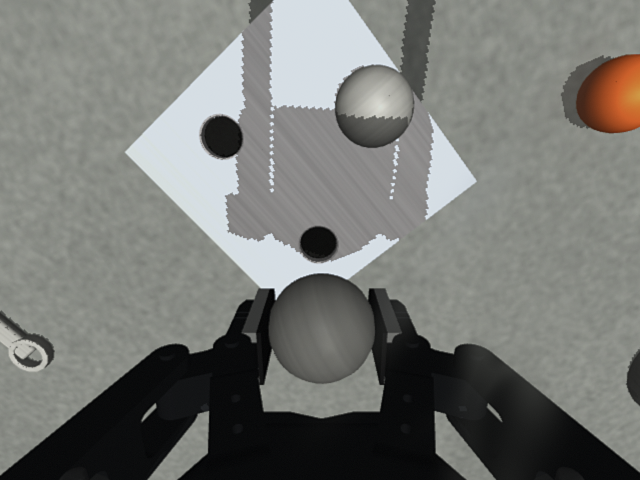

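View pics/scene6.png

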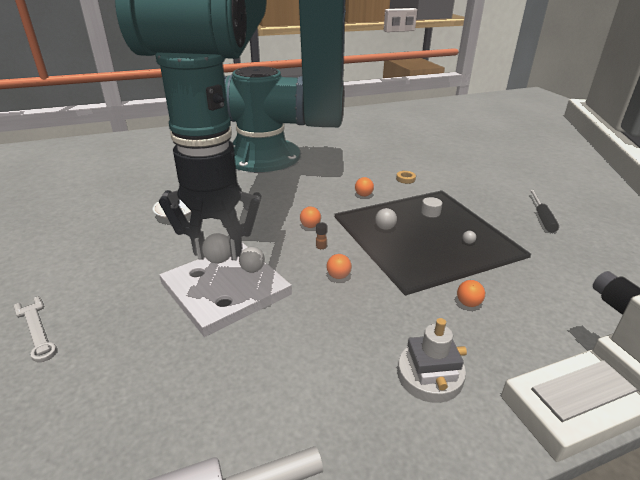

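The wrist view shows the held ball at (322,329), the target dimple at (318,243), the other dimple at (222,137) and ball C at (374,106). I'll cross-check the held ball against the dimple in this single view.

Run:
```python
from h import *
c=load("wrist6");t=cv2.cvtColor(c["img"],6)
m=np.zeros_like(t);m[100:270,190:345]=(t[100:270,190:345]<60)
for k in cv2.findContours(m,0,2)[0]:
    if cv2.contourArea(k)>200:
        (u,v),s,a=cv2.fitEllipse(k);print("dimple",round(u,1),round(v,1),np.round(s,1),ray(c,u,v,.02).round(4))
W=cloud(c)
for n in("wrist6","w5"):
    cc=load(n);f=K(cc)
    P=cloud(cc)[285:360,285:360].reshape(-1,3);P=P[np.isfinite(P[:,0])]
    s=least_squares(lambda p:np.linalg.norm(P-p,axis=1)-.022,P.mean(0)-[0,0,.02],loss="soft_l1",f_scale=.001);print(n,"ball",s.x.round(4),len(P),np.sqrt(np.mean(s.fun**2)).round(5))
cs=load("scene6");Ws=cloud(cs)[236:262,205:230].reshape(-1,3);P=Ws[np.isfinite(Ws[:,0])]
s=least_squares(lambda p:np.linalg.norm(P-p,axis=1)-.022,[.579,-.213,.12],loss="soft_l1",f_scale=.001);print("scene ball",s.x.round(4),len(P),np.sqrt(np.mean(s.fun**2)).round(5))
```

```text
dimple 318.2 242.6 [31.9 36.1] [ 0.5773 -0.2147  0.02  ]
dimple 222.0 136.4 [37.6 41.8] [ 0.4885 -0.243   0.02  ]
wrist6 ball [ 0.5787 -0.2129  0.1227] 5605 0.00542
w5 ball [0.564  0.1422 0.123 ] 5605 0.00562
scene ball [ 0.5789 -0.2125  0.1211] 646 0.03761
```

```bash
python3 -m creep '[{"wx":0,"wy":0,"wz":0,"tx":0.02,"ty":0,"tz":-0.0015,"hand":30},{"wx":0,"wy":0,"wz":0,"tx":0.045,"ty":0,"tz":-0.0015,"hand":30},{"wx":0,"wy":0,"wz":0,"tx":0.065,"ty":0,"tz":-0.0015,"hand":30},{"wx":0,"wy":0,"wz":0,"tx":0.073,"ty":0,"tz":-0.0015,"hand":30},{"wx":0,"wy":0,"wz":0,"tx":0.077,"ty":0,"tz":-0.0015,"hand":30},{"wx":0,"wy":0,"wz":0,"tx":0.078,"ty":0,"tz":-0.0015,"hand":30},{"wx":0,"wy":0,"wz":0,"tx":0.078,"ty":0,"tz":-0.0015,"hand":30}]'; python3 d.py .5782 -.2138 .0204
python3 - <<'E'
from workcell import camera
import cv2,numpy as np
for k in("wrist","scene"):
    c=camera(k);cv2.imwrite(f"pics/{k}7.png",cv2.resize(c["img"][180:340,140:320],None,fx=3,fy=3) if k=="scene" else c["img"]);np.savez(f"pics/{k}7.npz",**c)
E
python3 d.py .5782 -.2138 .0204
```

```text
t: 7.88
tool_pos: [0.5791, -0.215, 0.0262]
tool_rot: [0.589, -0.392, 0.589, 0.391]
ft_force: [0.8, 0.1, -2.2]
grip_width: 0.042
pos [ 0.5791 -0.215   0.0262] x-axis [ 1.6e-03 -7.0e-04 -1.0e+00] yaw z [ 0.3883  0.9215 -0.    ] shift t [0.0058 0.0013 0.0007] j [-0.447  0.355  1.469  0.     1.316 -1.619] F [ 0.83  0.1  -2.24] g 0.042 t 7.875
pos [ 0.579  -0.2149  0.0261] x-axis [ 1.4e-03 -6.0e-04 -1.0e+00] yaw z [0.3883 0.9215 0.    ] shift t [0.0057 0.0012 0.0007] j [-0.447  0.355  1.469  0.     1.316 -1.619] F [ 0.06  0.94 -3.08] g 0.0418 t 7.975
```

View pics/scene7.png

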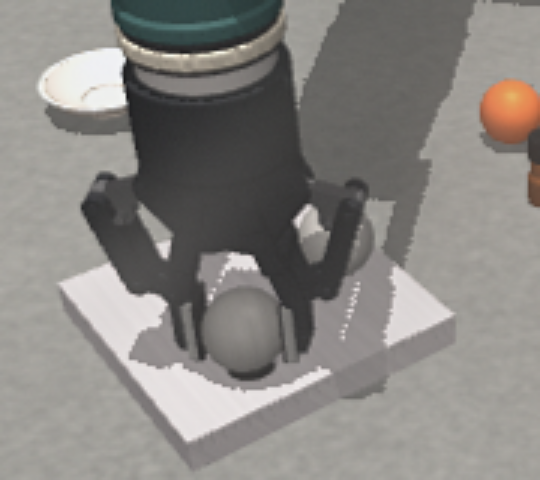

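View pics/wrist7.png

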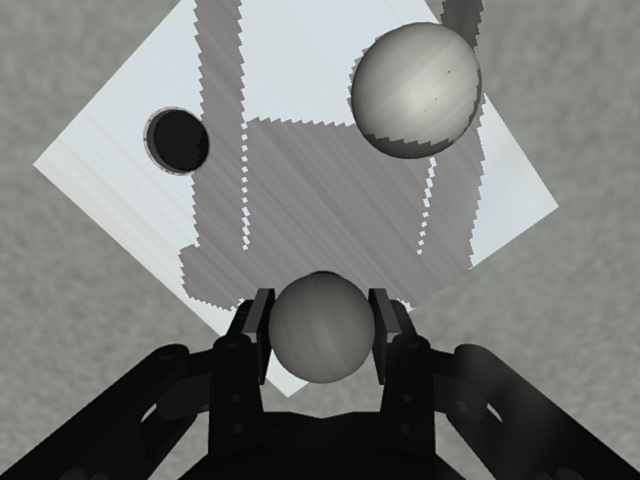

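The ball is just over the dimple (a dark rim arc shows under it in both views). Lower gently and watch the force.

```bash
python3 -m creep '[{"wx":0,"wy":0,"wz":0,"tx":0.001,"ty":0.0007,"tz":0.0003,"hand":30},{"wx":0,"wy":0,"wz":0,"tx":0.002,"ty":0.0007,"tz":0.0003,"hand":30},{"wx":0,"wy":0,"wz":0,"tx":0.003,"ty":0.0007,"tz":0.0003,"hand":30},{"wx":0,"wy":0,"wz":0,"tx":0.0035,"ty":0.0007,"tz":0.0003,"hand":30},{"wx":0,"wy":0,"wz":0,"tx":0.0035,"ty":0.0007,"tz":0.0003,"hand":30}]'; python3 -m creep '[{"wx":0,"wy":0,"wz":0,"tx":0.0005,"ty":0,"tz":0,"hand":30},{"wx":0,"wy":0,"wz":0,"tx":0.001,"ty":0,"tz":0,"hand":30},{"wx":0,"wy":0,"wz":0,"tx":0.001,"ty":0,"tz":0,"hand":30}]'; python3 d.py .5782 -.2138 .0204
```

```text
t: 8.6
tool_pos: [0.578, -0.2141, 0.0217]
tool_rot: [0.589, -0.391, 0.589, 0.391]
ft_force: [-0.4, -0.1, -3.3]
grip_width: 0.0419
t: 8.98
tool_pos: [0.578, -0.2141, 0.0207]
tool_rot: [0.589, -0.391, 0.589, 0.391]
ft_force: [-0.0, 0.3, -3.4]
grip_width: 0.0417
pos [ 0.578  -0.2141  0.0207] x-axis [-1.e-04  1.e-04 -1.e+00] yaw z [3.883e-01 9.215e-01 1.000e-04] shift t [ 0.0003 -0.0001  0.0004] j [-0.447  0.359  1.476  0.     1.307 -1.619] F [-0.04  0.33 -3.42] g 0.0417 t 8.975
```

```bash
python3 -m creep '[{"wx":0,"wy":0,"wz":0,"tx":0.0005,"ty":0,"tz":0,"hand":30},{"wx":0,"wy":0,"wz":0,"tx":0.001,"ty":0,"tz":0,"hand":30},{"wx":0,"wy":0,"wz":0,"tx":0.001,"ty":0,"tz":0,"hand":30}]'; python3 d.py .5782 -.2138 .0204
```

```text
t: 9.35
tool_pos: [0.5782, -0.2142, 0.0202]
tool_rot: [0.589, -0.391, 0.589, 0.391]
ft_force: [0.1, 1.1, -0.9]
grip_width: 0.0417
pos [ 0.5782 -0.2142  0.0202] x-axis [ 6.e-04 -2.e-04 -1.e+00] yaw z [3.883e-01 9.215e-01 1.000e-04] shift t [-0.0002  0.0002  0.0004] j [-0.447  0.359  1.476  0.     1.305 -1.619] F [ 0.05  1.09 -0.92] g 0.0417 t 9.35
```

```bash
python3 -m creep '[{"wx":0,"wy":0,"wz":0,"tx":0.0005,"ty":0,"tz":0,"hand":30},{"wx":0,"wy":0,"wz":0,"tx":0.0005,"ty":0,"tz":0,"hand":30},{"wx":0,"wy":0,"wz":0,"tx":0.0005,"ty":0,"tz":0,"hand":30}]'; python3 d.py .5782 -.2138 .0204
```

```text
t: 9.72
tool_pos: [0.5783, -0.2142, 0.02]
tool_rot: [0.589, -0.391, 0.589, 0.391]
ft_force: [-1.5, 0.3, 2.5]
grip_width: 0.0419
pos [ 0.5783 -0.2142  0.02  ] x-axis [ 9.e-04 -3.e-04 -1.e+00] yaw z [3.883e-01 9.215e-01 1.000e-04] shift t [-0.0004  0.0003  0.0003] j [-0.447  0.359  1.477  0.     1.305 -1.619] F [-1.54  0.33  2.51] g 0.0419 t 9.725
```

Weight has transferred and the height matches a seated ball. Open gradually, then rise straight up.

```bash
python3 -m creep '[{"wx":0,"wy":0,"wz":0,"tx":0,"ty":0,"tz":0,"hand":50},{"wx":0,"wy":0,"wz":0,"tx":0,"ty":0,"tz":0,"hand":54},{"wx":0,"wy":0,"wz":0,"tx":0,"ty":0,"tz":0,"hand":60},{"wx":0,"wy":0,"wz":0,"tx":0,"ty":0,"tz":0,"hand":70},{"wx":0,"wy":0,"wz":0,"tx":0,"ty":0,"tz":0,"hand":70},{"wx":0,"wy":0,"wz":0,"tx":-0.01,"ty":0,"tz":0,"hand":70},{"wx":0,"wy":0,"wz":0,"tx":-0.03,"ty":0,"tz":0,"hand":70},{"wx":0,"wy":0,"wz":0,"tx":-0.06,"ty":0,"tz":0,"hand":70},{"wx":0,"wy":0,"wz":0,"tx":-0.08,"ty":0,"tz":0,"hand":70}]'; python3 d.py .4517 .1400 .1
python3 - <<'E'
from workcell import camera
import cv2,numpy as np
for k in("wrist","scene"):
    c=camera(k);cv2.imwrite(f"pics/{k}8.png",c["img"]);np.savez(f"pics/{k}8.npz",**c)
from h import *
W=cloud(load("scene8"))
print(ballfit(W,(.5786,-.2135),.03)[0],ballfit(W,(.5097,-.1505),.028)[0],ballfit(W,(.4517,.14),.022)[0])
E
```

```text
t: 10.85
tool_pos: [0.5792, -0.2147, 0.1032]
tool_rot: [0.59, -0.392, 0.588, 0.39]
ft_force: [-0.1, 0.2, 0.1]
grip_width: 0.0599
pos [ 0.5792 -0.2147  0.1032] x-axis [ 0.0042 -0.0019 -1.    ] yaw z [ 3.883e-01  9.215e-01 -1.000e-04] shift t [0.002  0.2552 0.2773] j [-0.447  0.289  1.392  0.     1.456 -1.619] F [-0.08  0.19  0.1 ] g 0.0599 t 10.85
[ 0.58511206 -0.21266657  0.19703815] [ 0.50878914 -0.15088098  0.03931169] [0.45137536 0.14018327 0.02577938]
```

View pics/wrist8.png

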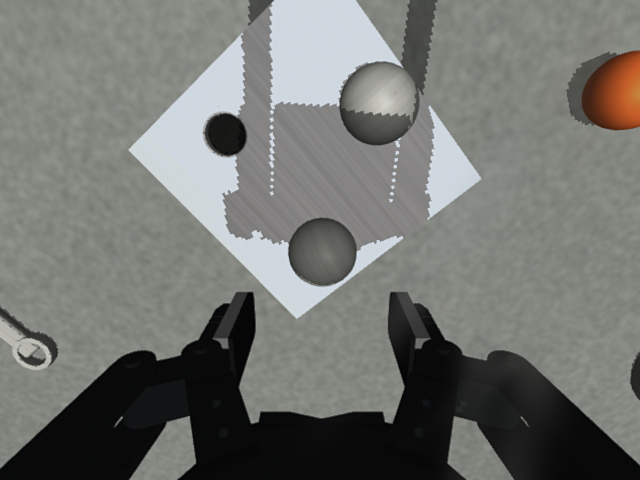

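The ball rests at (322,252) on dimple 1. Go to above ball B (still at 0.4515, 0.1401).

```bash
python3 -m creep '[{"wx":0,"wy":0,"wz":0,"tx":0,"ty":0.025,"tz":0.027,"hand":100},{"wx":0,"wy":0,"wz":0,"tx":0,"ty":0.058,"tz":0.063,"hand":100},{"wx":0,"wy":0,"wz":0,"tx":0,"ty":0.092,"tz":0.1,"hand":100},{"wx":0,"wy":0,"wz":0,"tx":0,"ty":0.127,"tz":0.138,"hand":100},{"wx":0,"wy":0,"wz":0,"tx":0,"ty":0.162,"tz":0.176,"hand":100},{"wx":0,"wy":0,"wz":0,"tx":0,"ty":0.197,"tz":0.214,"hand":100},{"wx":0,"wy":0,"wz":0,"tx":0,"ty":0.23,"tz":0.25,"hand":100},{"wx":0,"wy":0,"wz":0,"tx":0,"ty":0.2555,"tz":0.277,"hand":100},{"wx":0,"wy":0,"wz":0,"tx":0,"ty":0.2555,"tz":0.277,"hand":100},{"wx":0,"wy":0,"wz":0,"tx":0,"ty":0.2555,"tz":0.277,"hand":100}]'
python3 - <<'E'
from workcell import camera
import cv2,numpy as np
c=camera("wrist");cv2.imwrite("pics/w9.png",c["img"]);np.savez("pics/w9.npz",**c)
c=camera("top");cv2.imwrite("pics/top9.png",c["img"]);np.savez("pics/top9.npz",**c)
from h import *
W=cloud(load("top9"))
print(ballfit(W,(.5786,-.2135),.03)[0],ballfit(W,(.5097,-.1505),.028)[0])
E
python3 d.py .4516 .14 .009
```

```text
t: 12.2
tool_pos: [0.4502, 0.14, 0.0993]
tool_rot: [0.589, -0.391, 0.589, 0.391]
ft_force: [0.2, 0.1, 0.3]
grip_width: 0.0852
[ 0.57891546 -0.21365065  0.03758525] [ 0.50991423 -0.15042273  0.03775714]
pos [0.4505 0.1395 0.0993] x-axis [ 2.e-04 -3.e-04 -1.e+00] yaw z [ 3.896e-01  9.210e-01 -2.000e-04] shift t [ 0.0903 -0.0008  0.001 ] j [ 0.18  -0.022  1.749 -0.     1.414 -0.99 ] F [0.89 0.52 0.24] g 0.085 t 12.3
```

View pics/w9.png

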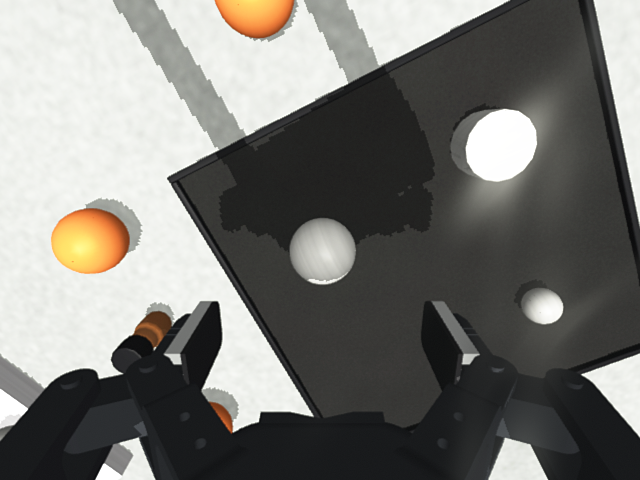

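Ball 1 is seated (centre z 37.6 mm, C at 37.8 mm). B is at (322,252), centred between the pads. Descend and grip.

```bash
python3 -m creep '[{"wx":0,"wy":0,"wz":0,"tx":0.025,"ty":-0.0005,"tz":0.001,"hand":100},{"wx":0,"wy":0,"wz":0,"tx":0.05,"ty":-0.0005,"tz":0.001,"hand":100},{"wx":0,"wy":0,"wz":0,"tx":0.073,"ty":-0.0005,"tz":0.001,"hand":100},{"wx":0,"wy":0,"wz":0,"tx":0.085,"ty":-0.0005,"tz":0.001,"hand":100},{"wx":0,"wy":0,"wz":0,"tx":0.09,"ty":-0.0005,"tz":0.001,"hand":100},{"wx":0,"wy":0,"wz":0,"tx":0.09,"ty":-0.0005,"tz":0.001,"hand":100}]'; python3 d.py .4516 .14 .009
python3 - <<'E'
from workcell import camera
import cv2
c=camera("wrist");cv2.imwrite("pics/w10.png",c["img"])
E
python3 d.py .4516 .14 .009
```

```text
t: 13.05
tool_pos: [0.4514, 0.1409, 0.0096]
tool_rot: [0.589, -0.391, 0.589, 0.391]
ft_force: [-0.2, 0.2, 0.5]
grip_width: 0.0856
pos [0.4514 0.1409 0.0096] x-axis [ 5.e-04  1.e-04 -1.e+00] yaw z [3.888e-01 9.213e-01 3.000e-04] shift t [ 0.0006 -0.0005 -0.0007] j [ 0.182  0.076  1.844  0.     1.221 -0.989] F [-0.15  0.25  0.53] g 0.0856 t 13.05
pos [0.4517 0.141  0.01  ] x-axis [ 1.4e-03  3.0e-04 -1.0e+00] yaw z [3.886e-01 9.214e-01 8.000e-04] shift t [ 0.001  -0.0003 -0.001 ] j [ 0.183  0.076  1.844  0.     1.221 -0.989] F [0.02 1.11 0.38] g 0.0849 t 13.1
```

View pics/w10.png

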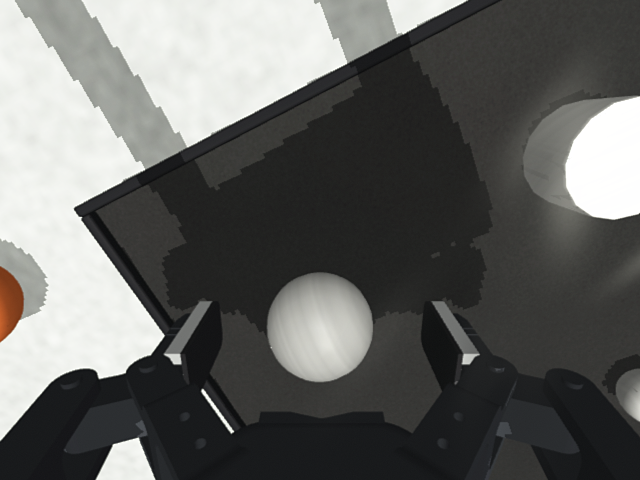

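B is at (320,327), midway between the pads. Close and lift.

```bash
python3 -m creep '[{"wx":0,"wy":0,"wz":0,"tx":0.0005,"ty":0,"tz":-0.0005,"hand":70},{"wx":0,"wy":0,"wz":0,"tx":0.0005,"ty":0,"tz":-0.0005,"hand":55},{"wx":0,"wy":0,"wz":0,"tx":0.0005,"ty":0,"tz":-0.0005,"hand":30},{"wx":0,"wy":0,"wz":0,"tx":0.0005,"ty":0,"tz":-0.0005,"hand":30},{"wx":0,"wy":0,"wz":0,"tx":0.0005,"ty":0,"tz":-0.0005,"hand":30},{"wx":0,"wy":0,"wz":0,"tx":0.0005,"ty":0,"tz":-0.0005,"hand":30},{"wx":0,"wy":0,"wz":0,"tx":0.0005,"ty":0,"tz":-0.0005,"hand":30}]' 40;python3 d.py .4516 .14 .009; python3 -m creep '[{"wx":0,"wy":0,"wz":0,"tx":-0.005,"ty":0,"tz":0,"hand":30},{"wx":0,"wy":0,"wz":0,"tx":-0.02,"ty":0,"tz":0,"hand":30},{"wx":0,"wy":0,"wz":0,"tx":-0.045,"ty":0,"tz":0,"hand":30},{"wx":0,"wy":0,"wz":0,"tx":-0.07,"ty":0,"tz":0,"hand":30},{"wx":0,"wy":0,"wz":0,"tx":-0.09,"ty":0,"tz":0,"hand":30},{"wx":0,"wy":0,"wz":0,"tx":-0.095,"ty":0,"tz":0,"hand":30},{"wx":0,"wy":0,"wz":0,"tx":-0.095,"ty":0,"tz":0,"hand":30}]' 40
python3 - <<'E'
from workcell import camera
import cv2
c=camera("wrist");cv2.imwrite("pics/w11.png",c["img"][200:440,150:490])
E
python3 d.py .4894 -.2416 .1
```

```text
t: 13.98
tool_pos: [0.4513, 0.1408, 0.0096]
tool_rot: [0.59, -0.391, 0.589, 0.391]
ft_force: [-1.0, 0.0, 6.0]
grip_width: 0.0418
pos [0.4513 0.1408 0.0096] x-axis [ 1.3e-03  5.0e-04 -1.0e+00] yaw z [0.3883 0.9215 0.001 ] shift t [ 0.0006 -0.0006 -0.0007] j [ 0.182  0.076  1.845  0.     1.22  -0.99 ] F [-1.04  0.01  6.02] g 0.0418 t 13.975
t: 14.85
tool_pos: [0.4505, 0.1406, 0.1036]
tool_rot: [0.589, -0.391, 0.589, 0.391]
ft_force: [-0.3, -0.3, -4.6]
grip_width: 0.0418
pos [0.4501 0.1405 0.103 ] x-axis [-1.6e-03 -2.0e-04 -1.0e+00] yaw z [ 3.883e-01  9.215e-01 -8.000e-04] shift t [ 0.003  -0.1846 -0.3369] j [ 0.182 -0.024  1.743  0.     1.424 -0.99 ] F [-0.17 -0.88 -5.59] g 0.0417 t 14.9
```

View pics/w11.png

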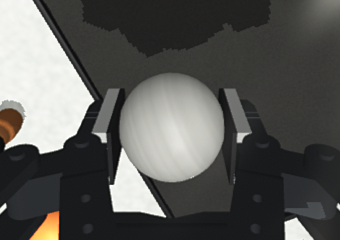

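Held, and centred as before. Carry it to above dimple 2.

```bash
python3 -m creep '[{"wx":0,"wy":0,"wz":0,"tx":0,"ty":-0.011,"tz":-0.02,"hand":30},{"wx":0,"wy":0,"wz":0,"tx":0,"ty":-0.033,"tz":-0.06,"hand":30},{"wx":0,"wy":0,"wz":0,"tx":0,"ty":-0.058,"tz":-0.105,"hand":30},{"wx":0,"wy":0,"wz":0,"tx":0,"ty":-0.082,"tz":-0.15,"hand":30},{"wx":0,"wy":0,"wz":0,"tx":0,"ty":-0.107,"tz":-0.195,"hand":30},{"wx":0,"wy":0,"wz":0,"tx":0,"ty":-0.131,"tz":-0.24,"hand":30},{"wx":0,"wy":0,"wz":0,"tx":0,"ty":-0.156,"tz":-0.285,"hand":30},{"wx":0,"wy":0,"wz":0,"tx":0,"ty":-0.175,"tz":-0.32,"hand":30},{"wx":0,"wy":0,"wz":0,"tx":0,"ty":-0.1845,"tz":-0.337,"hand":30},{"wx":0,"wy":0,"wz":0,"tx":0,"ty":-0.1845,"tz":-0.337,"hand":30}]' 40
python3 -m creep '[{"wx":0,"wy":0,"wz":0,"tx":0,"ty":0,"tz":0,"hand":30},{"wx":0,"wy":0,"wz":0,"tx":0,"ty":0,"tz":0,"hand":30}]'
python3 - <<'E'
from workcell import camera
import cv2,numpy as np
for k in("wrist",):
    c=camera(k);cv2.imwrite(f"pics/{k}12.png",c["img"])
E
python3 d.py .4893 -.2417 .026
```

```text
t: 16.15
tool_pos: [0.4894, -0.2419, 0.1026]
tool_rot: [0.589, -0.39, 0.59, 0.391]
ft_force: [-0.3, 0.4, -4.5]
grip_width: 0.0421
t: 16.4
tool_pos: [0.4899, -0.2401, 0.1036]
tool_rot: [0.589, -0.391, 0.589, 0.392]
ft_force: [0.9, -0.9, -3.2]
grip_width: 0.042
pos [ 0.49   -0.2403  0.1038] x-axis [-1.e-04  5.e-04 -1.e+00] yaw z [3.868e-01 9.222e-01 4.000e-04] shift t [ 0.0778  0.0001 -0.0016] j [-0.56   0.138  1.571  0.     1.433 -1.734] F [-1.1  -0.92 -4.21] g 0.0422 t 16.45
```

View pics/wrist12.png

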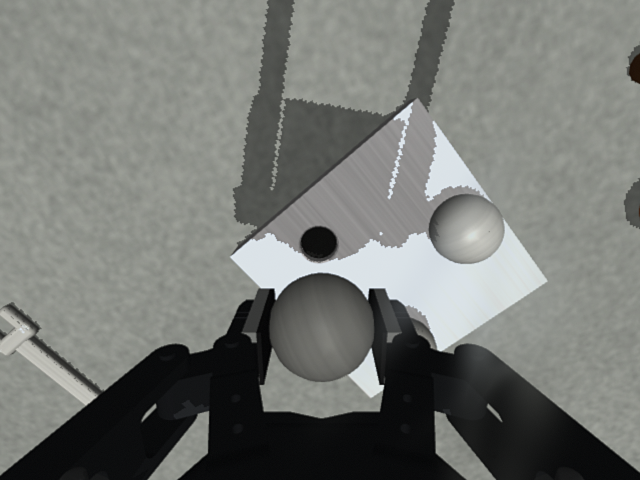

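Same geometry as the first placing: dimple at (318,243), ball C at (467,228), the first ball partly hidden at (420,330), 93 mm off. Lower.

```bash
python3 -m creep '[{"wx":0,"wy":0,"wz":0,"tx":0.02,"ty":0,"tz":-0.0015,"hand":30},{"wx":0,"wy":0,"wz":0,"tx":0.045,"ty":0,"tz":-0.0015,"hand":30},{"wx":0,"wy":0,"wz":0,"tx":0.065,"ty":0,"tz":-0.0015,"hand":30},{"wx":0,"wy":0,"wz":0,"tx":0.073,"ty":0,"tz":-0.0015,"hand":30},{"wx":0,"wy":0,"wz":0,"tx":0.077,"ty":0,"tz":-0.0015,"hand":30},{"wx":0,"wy":0,"wz":0,"tx":0.078,"ty":0,"tz":-0.0015,"hand":30},{"wx":0,"wy":0,"wz":0,"tx":0.078,"ty":0,"tz":-0.0015,"hand":30}]'; python3 d.py .4893 -.2417 .0204
python3 - <<'E'
from workcell import camera
import cv2
for k in("wrist","scene"):
    c=camera(k);cv2.imwrite(f"pics/{k}13.png",cv2.resize(c["img"][180:340,140:320],None,fx=3,fy=3) if k=="scene" else c["img"])
E
python3 d.py .4893 -.2417 .0204
```

```text
t: 17.32
tool_pos: [0.4899, -0.2432, 0.0267]
tool_rot: [0.589, -0.392, 0.589, 0.391]
ft_force: [0.8, -0.1, -3.5]
grip_width: 0.0419
pos [ 0.4899 -0.2432  0.0267] x-axis [ 1.4e-03 -7.0e-04 -1.0e+00] yaw z [ 3.882e-01  9.216e-01 -1.000e-04] shift t [0.0063 0.0012 0.0012] j [-0.565  0.211  1.652  0.     1.277 -1.737] F [ 0.84 -0.11 -3.5 ] g 0.0419 t 17.325
pos [ 0.4898 -0.2433  0.0266] x-axis [ 1.3e-03 -6.0e-04 -1.0e+00] yaw z [ 3.884e-01  9.215e-01 -1.000e-04] shift t [0.0062 0.0011 0.0012] j [-0.565  0.211  1.652  0.     1.277 -1.737] F [ 0.29 -0.4  -3.21] g 0.0415 t 17.425
```

View pics/scene13.png

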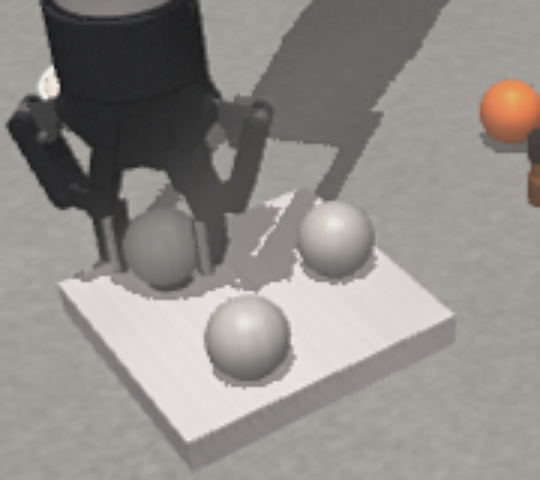

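View pics/wrist13.png

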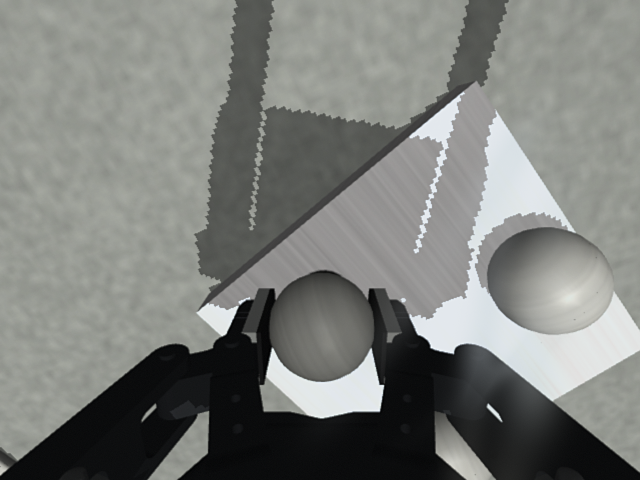

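Ball 1 and C stand undisturbed, and the held ball is over dimple 2. Last few millimetres.

```bash
python3 -m creep '[{"wx":0,"wy":0,"wz":0,"tx":0.001,"ty":0.0007,"tz":0.0005,"hand":30},{"wx":0,"wy":0,"wz":0,"tx":0.002,"ty":0.0007,"tz":0.0005,"hand":30},{"wx":0,"wy":0,"wz":0,"tx":0.003,"ty":0.0007,"tz":0.0005,"hand":30},{"wx":0,"wy":0,"wz":0,"tx":0.004,"ty":0.0007,"tz":0.0005,"hand":30},{"wx":0,"wy":0,"wz":0,"tx":0.004,"ty":0.0007,"tz":0.0005,"hand":30}]'; python3 -m creep '[{"wx":0,"wy":0,"wz":0,"tx":0.0005,"ty":0,"tz":0,"hand":30},{"wx":0,"wy":0,"wz":0,"tx":0.001,"ty":0,"tz":0,"hand":30},{"wx":0,"wy":0,"wz":0,"tx":0.001,"ty":0,"tz":0,"hand":30}]'; python3 d.py .4893 -.2417 .0204
```

```text
t: 18.05
tool_pos: [0.4889, -0.2422, 0.0218]
tool_rot: [0.589, -0.391, 0.589, 0.391]
ft_force: [0.2, -0.0, -3.8]
grip_width: 0.0423
t: 18.42
tool_pos: [0.4891, -0.2423, 0.0214]
tool_rot: [0.589, -0.391, 0.589, 0.391]
ft_force: [-1.5, 2.0, 0.8]
grip_width: 0.042
pos [ 0.4891 -0.2423  0.0214] x-axis [ 4.e-04 -2.e-04 -1.e+00] yaw z [ 0.3883  0.9215 -0.    ] shift t [0.001  0.     0.0007] j [-0.564  0.215  1.659  0.     1.268 -1.736] F [-1.48  2.    0.76] g 0.042 t 18.425
```

Contact is at TCP 21.4 mm. This ball was gripped with the TCP 1.2 mm higher than the first (9.6 vs 8.4 mm), so that agrees with seating (20.2 + 1.2 mm). One small nudge, then release.

```bash
python3 -m creep '[{"wx":0,"wy":0,"wz":0,"tx":0.0003,"ty":0.0003,"tz":0.0003,"hand":30},{"wx":0,"wy":0,"wz":0,"tx":0.0003,"ty":0.0003,"tz":0.0003,"hand":30},{"wx":0,"wy":0,"wz":0,"tx":0.0003,"ty":0.0003,"tz":0.0003,"hand":30}]'; python3 d.py .4893 -.2417 .0214
python3 - <<'E'
from workcell import camera
import cv2
c=camera("scene");cv2.imwrite("pics/scene14.png",cv2.resize(c["img"][180:340,140:320],None,fx=3,fy=3))
E
```

```text
t: 18.8
tool_pos: [0.4891, -0.2422, 0.0213]
tool_rot: [0.589, -0.391, 0.589, 0.391]
ft_force: [-2.1, 0.1, 5.7]
grip_width: 0.0423
pos [ 0.4891 -0.2422  0.0213] x-axis [ 1.e-03 -9.e-04 -1.e+00] yaw z [ 3.884e-01  9.215e-01 -4.000e-04] shift t [-0.0001  0.      0.0006] j [-0.564  0.214  1.66  -0.     1.266 -1.736] F [-2.07  0.13  5.67] g 0.0423 t 18.8
```

View pics/scene14.png

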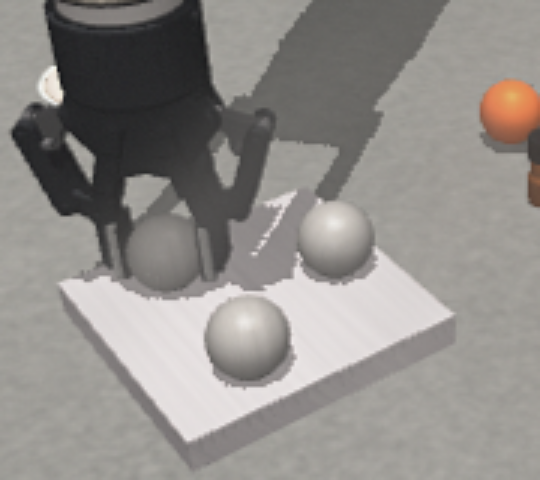

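The ball is down on the plate, its weight carried. Release slowly and rise.

```bash
python3 -m creep '[{"wx":0,"wy":0,"wz":0,"tx":0,"ty":0,"tz":0,"hand":50},{"wx":0,"wy":0,"wz":0,"tx":0,"ty":0,"tz":0,"hand":54},{"wx":0,"wy":0,"wz":0,"tx":0,"ty":0,"tz":0,"hand":60},{"wx":0,"wy":0,"wz":0,"tx":0,"ty":0,"tz":0,"hand":70},{"wx":0,"wy":0,"wz":0,"tx":0,"ty":0,"tz":0,"hand":70},{"wx":0,"wy":0,"wz":0,"tx":-0.01,"ty":0,"tz":0,"hand":70},{"wx":0,"wy":0,"wz":0,"tx":-0.03,"ty":0,"tz":0,"hand":70},{"wx":0,"wy":0,"wz":0,"tx":-0.06,"ty":0,"tz":0,"hand":70},{"wx":0,"wy":0,"wz":0,"tx":-0.1,"ty":0,"tz":0,"hand":70},{"wx":0,"wy":0,"wz":0,"tx":-0.14,"ty":0,"tz":0,"hand":70}]'; python3 -m creep '[{"wx":0,"wy":0,"wz":0,"tx":0,"ty":0.04,"tz":0.04,"hand":70},{"wx":0,"wy":0,"wz":0,"tx":0,"ty":0.08,"tz":0.08,"hand":70},{"wx":0,"wy":0,"wz":0,"tx":0,"ty":0.12,"tz":0.12,"hand":70},{"wx":0,"wy":0,"wz":0,"tx":0,"ty":0.15,"tz":0.15,"hand":70},{"wx":0,"wy":0,"wz":0,"tx":0,"ty":0.16,"tz":0.16,"hand":70},{"wx":0,"wy":0,"wz":0,"tx":0,"ty":0.16,"tz":0.16,"hand":70},{"wx":0,"wy":0,"wz":0,"tx":0,"ty":0.16,"tz":0.16,"hand":70},{"wx":0,"wy":0,"wz":0,"tx":0,"ty":0.16,"tz":0.16,"hand":70}]'
python3 - <<'E'
from workcell import camera
from h import *
for i in (1,2):
  for k in("top","scene"):
    c=camera(k);np.savez(f"pics/{k}15.npz",**c);W=cloud(c)
    if i==2: cv2.imwrite(f"pics/{k}15.png",c["img"])
    for xy in((.5789,-.2136),(.4893,-.2417),(.5097,-.1505)): print(k,[np.round(q,4) for q in ballfit(W,xy,.029)])
E
```

```text
t: 20.1
tool_pos: [0.4887, -0.2418, 0.1625]
tool_rot: [0.589, -0.391, 0.589, 0.391]
ft_force: [0.3, 0.1, -0.6]
grip_width: 0.0601
t: 21.1
tool_pos: [0.4039, -0.0333, 0.1604]
tool_rot: [0.589, -0.391, 0.59, 0.391]
ft_force: [-0.2, -0.2, -1.0]
grip_width: 0.0595
top [array([ 0.5789, -0.2138,  0.0375]), np.int64(405), np.float64(0.0012)]
top [array([ 0.4897, -0.242 ,  0.0375]), np.int64(422), np.float64(0.0011)]
top [array([ 0.5085, -0.1494,  0.04  ]), np.int64(18), np.float64(0.0004)]
scene [array([ 0.5783, -0.2142,  0.0377]), np.int64(622), np.float64(0.0008)]
scene [array([ 0.4892, -0.2423,  0.0378]), np.int64(523), np.float64(0.001)]
scene [array([ 0.5094, -0.1509,  0.0377]), np.int64(493), np.float64(0.001)]
top [array([ 0.5788, -0.2138,  0.0376]), np.int64(405), np.float64(0.0011)]
top [array([ 0.4897, -0.2419,  0.0378]), np.int64(422), np.float64(0.0012)]
top [array([ 0.5086, -0.1496,  0.0396]), np.int64(18), np.float64(0.0005)]
scene [array([ 0.5783, -0.2142,  0.0376]), np.int64(615), np.float64(0.0009)]
scene [array([ 0.4892, -0.2423,  0.0377]), np.int64(521), np.float64(0.0009)]
scene [array([ 0.5095, -0.151 ,  0.0377]), np.int64(495), np.float64(0.0009)]
```

View pics/top15.png

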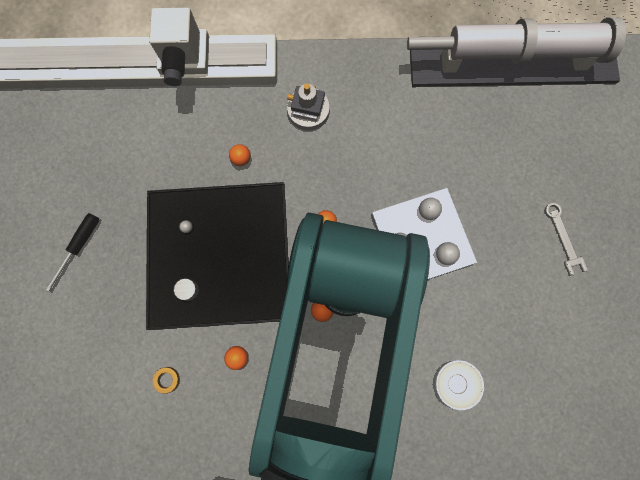

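View pics/scene15.png

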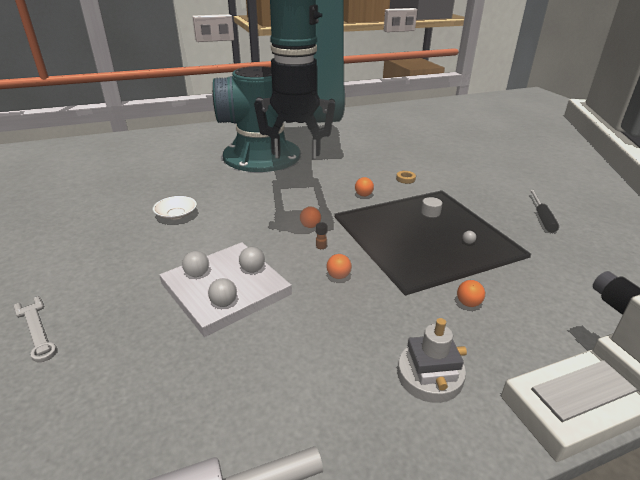

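The scene view shows three balls in the plate at (195,263), (222,292) and (252,259), with the gripper well clear. All three centres are at about 37.7 mm and unchanged between readings. The small ball and the weight are still in the tray.

```bash
python3 -c "from workcell import hand_in; print(hand_in())"
```

```text
the job is handed in; nothing more can be done
None
```

Both loose large balls are now in the plate's two empty dimples, and I handed the job in at about 21 s of the 64 s allowed. I lowered each one until the wrist force showed the plate carrying it, then opened the jaws slowly.

**Seating:** in the scene view all three ball centres measure 37.6–37.8 mm above the table (37.7 mm means seated). They did not shift by more than 0.1 mm between two successive looks. The gripper was clear of everything, and the small ball and the weight are still in the tray.

**Checks that disagreed:**
- **Ball c from above:** in the last top view the arm hid most of ball c, so that fit read about 40 mm from only 18 pixels. I relied on the scene view, where about 495 pixels gave 37.7 mm.
- **Grip width:** it read about 42 mm on the 44 mm balls.
- **First grip on ball A:** it sat too close to the fingertips, so I opened and gripped again 5 mm lower before lifting.
- **Held-ball depth fits:** the fits to the first ball while it was in the jaws were poor, so I lowered both balls by arm position, wrist force and the pictures instead.

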